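# Crack open a stuck specimen chamber

### The arm

A 6-joint arm with a two-finger parallel gripper is mounted at the origin on a cart in front of the work surface, level with it; the furniture and walls round the work are solid. World frame = base frame: x ahead of the robot, y to its left, z up, the work surface at z = 0. Lengths are in mm, angles in degrees, forces in N, time in s.
With the tool pointing down it reaches from about 325 to 775 mm from the base axis. Payload 9.3 kg.
Tool frame: the origin (TCP) lies midway between the tips of the shut fingers; the grasp point (between the pads) lies 19 mm behind it (grip_point_offset is the z of the grasp point in the tool frame, in mm); z points along the fingers, y is the direction in which the jaws open and shut (so a half turn about z gives the same grasp; the last joint's range is limited). The gripper opens to 85 mm and grips with 20 to 120 N. Pads are 22 mm wide; open, the fingers measure 114 mm over their backs; the gripper's body (76 mm by 85 mm) begins 54 mm behind the grasp point. The pads swing forward as they close: fully open they stand 13 mm farther back than shut.
Start: joints at [-86.035, 14.817, 1.232, 76.415, 0, 81.257], TCP at [120.985, -536.525, 231.279] pointing down, gripper open.
Joint ranges: [-174.27, 174.27], [-52.1, 104.24], [-59.71, 78.15], [-110.17, 111.67], [-87.03, 83.33], [-180, 180]. Speed limits (degrees/s): [127.2, 127.2, 159.86, 180, 180, 180].

### API

Orientations are given as a 3x3 rotation matrix whose columns are the frame's x, y, z axes.
In Python, from rig import * gives the robot as it stands. The module is installed in compiled form; this text tells all that it offers.
- The arm moves only by the tool apply_moves, never from a script. Its argument "deltas" is one flat list of numbers, 7 for each row, row after row: the shift along the world's x, y, z in cm, then the turn, a rotation vector about the world's x, y, z in degrees, then the closure in counts, from 0 (fully open) to 255 (shut). In form: [dx, dy, dz, wx, wy, wz, grip, dx, dy, dz, wx, wy, wz, grip, ...]. A call has 1 to 5 rows; each row shifts and turns the commanded pose from where the row before left it; what a row does not reach is not made up. A row lasts 1/10 s, in which the tool goes at most 50 mm and 8.59 degrees, less where a joint would pass 70% of its speed; a pose out of reach is approached as far as the arm can. A call with a gripper value outside its range is refused whole. The fingers move at their own pace and stop on an object; "force" is the grip in N (left out, the last holds). Time passes only in rows, so rows that do not move let the fingers close. It gives the time, the measured TCP pose, the force and the opening at its end, in the units of the state.
- observe(): the state, without advancing time (a new reading comes with each control period).
- snapshot(name): name is "scene" or "top"; returns a dict with "pixels" (400x640x3 uint8, blue, green, red), "z_map" (400x640 float32, mm along the optical axis (not along the pixel's ray), 0 where there is no reading), "fx", "fy", "cx", "cy" (pixels), "distortion" ([k1, k2, p1, p2, k3] as OpenCV has them; the pictures are not rectified), "R" (3x3) and "t" (3): a world point X has camera coordinates R X + t. Camera axes: x right, y down, z forward; pixel columns grow to the right and rows downward; lengths in mm; the calibration is good to about 2 mm. A picture is of the moment at which its call begins.
- job_done(): hands the job in, once; it reports no verdict.
Trained networks look in a picture, given as the dict that the camera call returned (one of the last four; its "shot" number tells which), for a name from the list of things; names that differ only in an ending like _2 or _b are one class to them, and where a whole thing is asked for, a point or a joint stands for the part that bears it (a point fixed in the world has none). Each returns a list of dicts, best first, with "conf" (0 to 1); they miss things now and then, are a little off and sometimes report something else, mostly with a low value. They report only what shows in the picture. A call takes as long as a camera call. They do not tell look-alikes from the thing itself.
- look_for(target, picture): "uv" ([column, row] in pixels, amid what is visible of it).
- mark_of(target, picture): "uv" ([column, row] in pixels: a listed point, or the origin of a listed thing).
The state is a dict: "clock": time; "joints": joint angles; "qd": joint speeds; "effort": joint torques, N m; "ee_pos": TCP position; "orientation": TCP orientation; "wrist_force": force on the tool from outside, world axes, zero at the start; "torque": the same for the moment, N m; "width": opening from 0.0 (shut) to 1.0 (fully open).
Only numpy, scipy, OpenCV 4.12 (cv2) and the standard library are available. Lean on these libraries where they do the work, as an engineer would, in place of code of your own. Each camera call takes 0.05 s, during which the arm holds its last target. There are 200 camera calls.

### The job

A small bottle has been left standing on the lid of the sealed specimen chamber: take it off and stand it upright on the bench beside the chamber. Then pull the lid up by its bar handle until the sticky rubber seal lets go, without letting the lid fly wide open, and hold it just slightly open, its front edge about 2 cm above its closed position. Finish while still holding the lid there; do not knock the bottle over or disturb the other things on the bench.

Things in the scene. Friction and masses are not known exactly. Their poses are not given: they have to be found in the camera images.
- chamber: The specimen chamber: rectangular aluminium tub with black rubber seal and flat lid, fixed to the bench. 140 mm deep (its x), 180 mm wide (its y), closed lid top 76 mm above the bench. Origin: centre of its underside. x points from the front (handle side) to the hinge side, y to the left seen from the front, z up. Keep gripper and wrist clear of the big fixed glass vessel behind it to the left.
- lid (a joint): Hinge of the lid, rad: 0 is shut, grows as the front edge rises (stop at 1.4). The seal takes a pull of about 14 to 20 N at the bar, highest near 0.015 to 0.03 rad; then it lets go within a few mm and beyond 0.07 rad only the weight is left (about 2 N at the bar). Released, the lid falls back to about 0.07 (resting on the seal). 0.13 rad is the front edge 20 mm up.
- lid_handle (a point): Middle of the lid's straight round bar handle (bar 12 mm thick, 90 mm long along the chamber's y; its two posts stand 39 mm either side of the middle). When shut it lies 60 mm in front of the chamber's centre, 111 mm above the bench; 29 mm of free height between bar and lid. The bar is parallel to the hinge and 130 mm in front of it.
- lid_hinge (a point): Middle of the hinge axis, at the back of the chamber (70 mm behind its centre), 68 mm above the bench; the axis runs along the chamber's y.
- lid_edge (a point): Middle of the lower front edge of the lid, 150 mm in front of the hinge axis.
- bottle_mid (a point): Centre (half-way up) of the small round screw-cap bottle that stands on the lid: 36 mm diameter, 78 mm tall including its cap, about 0.11 kg, z along its axis. Its underside is 39 mm below this point.
- timer: Bystander: square lab timer 66 x 66 x 19 mm lying on the bench just left of the chamber. Origin at the centre of its underside.
- petri_dish: Bystander: round flat petri dish, 93 mm diameter, 15 mm high, on the bench to the right. Origin at the centre of its underside.
- tape_roll: Bystander: roll of tape lying flat, 100 mm diameter, 24 mm high, on the bench to the left. Origin at the centre of its underside.
Not all that is in view belongs to the job. Of the things that look like the part that bears bottle_mid, the larger one is meant.

How it is judged:
By the outcome, as a careful person would: the job done as asked, in the order asked, and still so for the second after the job is handed in, while the arm keeps its last pose, push and grip.
It also fails if it takes over 51 s, if anything falls off the work surface, if the arm or the gripper's body presses on something with over 40 N, if the wrist force passes 120 N, or if a joint passes its speed limit or range.

## Working session

There is one attempt and no reset: what is moved stays moved. The work goes in short steps, Python scripts to look and compute and a tool call to move; the robot and the scene stay as the last step left them, time stands still between calls to the robot, and variables do not carry over. Pictures are saved under pics/ and viewed, about 8 in all and at most 12, crops included, and the job is handed in when it is done.

Besides the shell and the picture viewer there is one more tool, called after "Emit:" in YAML: its name, and indented under it one key for each argument. apply_moves: Moves the arm, as the interface text tells. Its arguments: {"type":"object","properties":{"deltas":{"type":"array","items":{"type":"number"}},"force":{"type":"number"}},"required":["deltas"]}

```bash
mkdir -p pics
cat > h.py <<'E'
from rig import *
import numpy as np, cv2
np.set_printoptions(precision=1,suppress=True)
def K(s): return np.array([[s['fx'],0,s['cx']],[0,s['fy'],s['cy']],[0,0,1.]])
def ray(s,uv):
    p=cv2.undistortPoints(np.array([[uv]],float),K(s),np.array(s['distortion'],float))[0,0]
    R=np.array(s['R']);t=np.array(s['t'])
    return -R.T@t, R.T@np.array([p[0],p[1],1.])
def depth_pt(s,uv):
    o,d=ray(s,uv);u,v=int(round(uv[0])),int(round(uv[1]))
    return o+d*float(s['z_map'][v,u])
def tri(s1,a,s2,b):
    o1,d1=ray(s1,a);o2,d2=ray(s2,b)
    A=np.stack([d1,-d2],1);k=np.linalg.lstsq(A,o2-o1,rcond=None)[0]
    p,q=o1+d1*k[0],o2+d2*k[1];return (p+q)/2,np.linalg.norm(p-q)
def proj(s,X):
    return cv2.projectPoints(np.array(X,float).reshape(-1,3),cv2.Rodrigues(np.array(s['R'],float))[0],np.array(s['t'],float),K(s),np.array(s['distortion'],float))[0][:,0]
def cloud(s):
    h,w=s['z_map'].shape
    uv=np.stack(np.meshgrid(np.arange(w),np.arange(h)),-1).reshape(-1,1,2).astype(float)
    p=cv2.undistortPoints(uv,K(s),np.array(s['distortion'],float))[:,0]
    z=s['z_map'].reshape(-1,1);c=np.hstack([p*z,z])
    X=(c-np.array(s['t']))@np.array(s['R']);X[z[:,0]==0]=np.nan
    return X.reshape(h,w,3)
E
python3 - <<'E'
from h import *
S={n:snapshot(n) for n in('scene','top')}
for n,s in S.items():
    cv2.imwrite(f'pics/{n}0.png',s['pixels'])
    print(n,'cam at',ray(s,(320,200))[0])
D={}
for t in ['chamber','lid_handle','lid_hinge','lid_edge','bottle_mid','timer','petri_dish','tape_roll']:
    for n,s in S.items():
        D[t,n]=mark_of(t,s)
        for m in D[t,n][:3]: print(t,n,np.array(m['uv']),round(m['conf'],2),depth_pt(s,m['uv']))
    a,b=D[t,'scene'],D[t,'top']
    if a and b:
        print('   TRI',*tri(S['scene'],a[0]['uv'],S['top'],b[0]['uv']))
print(observe())
E
```

```text
scene cam at [ -227.4 -1227.4   981.8]
top cam at [ 213.4 -169.9 1606. ]
chamber scene [344.6 248.5] 0.77 [ 435.9 -408.6   78.5]
chamber top [357.5 197. ] 0.7 [ 487.6 -317.2   68.9]
   TRI [ 502.7 -325.3  -13.3] 0.9789472674280036
lid_handle scene [329.9 222.9] 0.77 [ 438.1 -335.6  117. ]
lid_handle scene [347.3 248.1] 0.34 [ 443.7 -410.3   77.3]
lid_handle top [363.6 212.8] 0.65 [ 432.  -330.2  113.5]
lid_handle top [358.7 197.1] 0.27 [ 485.5 -319.9   79. ]
   TRI [ 435.6 -332.1  114.9] 8.354737320081567
lid_hinge scene [362.7 218.1] 0.58 [ 560.  -330.1   78.9]
lid_hinge scene [353.1 219.6] 0.35 [ 488.1 -373.3  131.6]
lid_hinge top [355.4 173. ] 0.9 [ 561.7 -311.4   75.3]
   TRI [ 568.  -314.7   64.6] 8.709537535218503
lid_edge scene [322.9 239.2] 0.62 [ 427.7 -319.3   52.7]
lid_edge top [364.8 221.9] 0.63 [ 419.7 -345.8   -2. ]
lid_edge top [373.2 188.8] 0.24 [ 497.2 -355.6  151.1]
lid_edge top [420.7 202.2] 0.17 [ 479.5 -521.7   19.5]
   TRI [ 411.7 -338.5   72.9] 3.590216573011401
bottle_mid scene [392.6 310.9] 0.68 [ 447.3 -603.8    3.4]
bottle_mid scene [353.8 218.8] 0.63 [ 495
[... 451 characters left out ...]
dish scene [351.9 219. ] 0.63 [ 488.3 -367.8  130. ]
petri_dish top [419.2 202.6] 0.72 [ 478.6 -517.4   17.2]
   TRI [ 482.4 -522.    -1.9] 1.411554767250973
tape_roll top [182.5 205.4] 0.77 [473.1 232.6   2.7]
tape_roll top [372.1 189.2] 0.67 [ 496.  -352.4  151.1]
{'clock': 0.9, 'joints': array([-86. ,  14.8,   1.2,  76.4,   0. ,  81.3]), 'qd': array([ 0.1,  0.1, -0.1, -0. , -0.1, -0.1]), 'effort': array([  0. , -55.5,  34.5,   0. ,  -0. ,   0. ]), 'ee_pos': array([ 121. , -536.5,  231.3]), 'orientation': array([[ 1. ,  0.2,  0. ],
       [ 0.2, -1. ,  0. ],
       [ 0. , -0. , -1. ]]), 'wrist_force': array([-0. , -0.6, -0.4]), 'torque': array([ 0., -0., -0.]), 'width': 0.9975854990070788}
```

Run:
```python
import cv2,numpy as np
a=cv2.imread('pics/scene0.png')[150:350,230:480];b=cv2.imread('pics/top0.png')[120:270,250:500]
cv2.imwrite('pics/c1.png',np.vstack([cv2.resize(a,(750,600)),])); cv2.imwrite('pics/c2.png',cv2.resize(b,(800,480),interpolation=cv2.INTER_CUBIC))
```

```text
(no output)
```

View pics/c1.png

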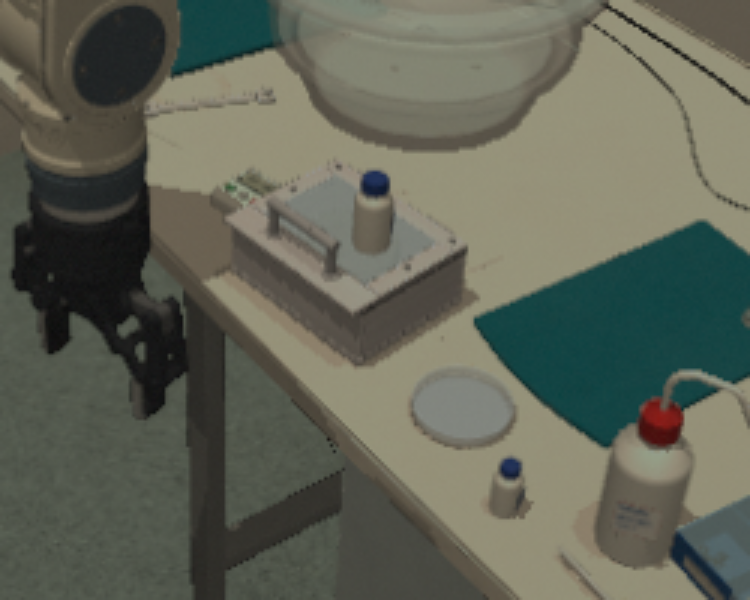

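View pics/c2.png

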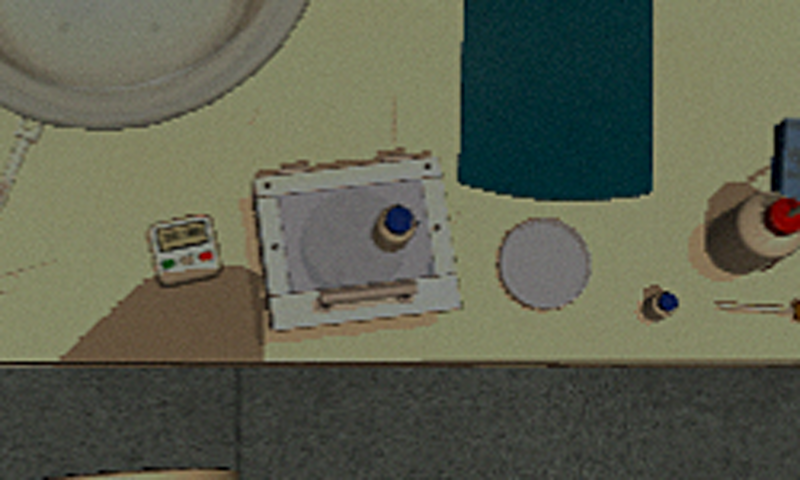

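View pics/scene0.png

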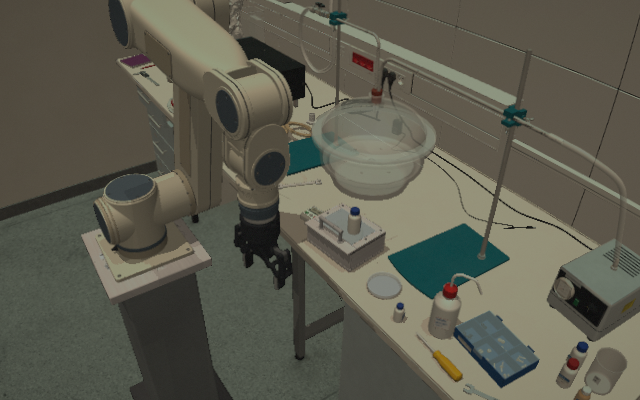

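The larger bottle standing on the lid (scene 354,219; top 374,189) is the one meant. The look-alikes are a smaller one on the bench (scene 399,313; top 457,215) and the capped bottles at far right (scene 580,352). Next I'll get exact positions from the depth clouds.

Run:
```python
from h import *
S={n:snapshot(n) for n in('scene','top')}
for n,s in S.items():
    X=cloud(s);P=X.reshape(-1,3)
    x,y,z=P.T
    b=P[(abs(x-495)<35)&(abs(y+360)<35)&(z>86)&(z<170)]
    lo,hi=np.nanpercentile(b,[2,98],axis=0);print(n,'bottle',len(b),lo,hi,(lo+hi)/2, 'cap',np.median(b[b[:,2]>145],0))
    h=P[(abs(x-436)<22)&(abs(y+332)<60)&(z>98)&(z<135)]
    print('bar',len(h),np.median(h,0),np.nanpercentile(h,[2,98],axis=0))
    if len(h)>10:
        v=cv2.fitLine(h[:,:2].astype(np.float32),cv2.DIST_HUBER,0,.01,.01).ravel();print(v,np.degrees(np.arctan2(v[0],v[1])))
    l=P[(abs(x-490)<90)&(abs(y+322)<110)&(z>66)&(z<86)].astype(np.float32)
    print('lid',len(l),np.median(l,0),cv2.minAreaRect(l[:,:2]),'\n',cv2.boxPoints(cv2.minAreaRect(l[:,:2])))
    p=P[(np.hypot(x-480,y+519)<60)&(z>8)&(z<30)].astype(np.float32);print('petri',cv2.minEnclosingCircle(p[:,:2]))
    for m in look_for('bottle_mid',s)[:3]: print(m)
s=S['top'];print('pix',proj(s,[[455,-455,0],[525,-455,0],[545,-455,0],[395,-455,0]]),proj(S['scene'],[[455,-455,0],[525,-455,0],[495,-357,115]]))
```

```text
scene bottle 297 [ 482.2 -381.6   88.3] [ 512.4 -351.5  155.9] [ 497.3 -366.5  122.1] cap [ 497.8 -364.9  152.7]
bar 135 [ 437.4 -341.   114.4] [[ 429.  -381.4   98.8]
 [ 445.8 -293.9  119.7]]
[   0.1   -1.   436.9 -342.2] 173.37148Traceback (most recent call last):
  File "<stdin>", line 13, in <module>
cv2.error: OpenCV(4.12.0) /io/opencv/modules/imgproc/src/convhull.cpp:143: error: (-215:Assertion failed) total >= 0 && (depth == CV_32F || depth == CV_32S) in function 'convexHull'
```

Run:
```python
from h import *
C=np.ascontiguousarray
S={n:snapshot(n) for n in('scene','top')}
for n,s in S.items():
    P=cloud(s).reshape(-1,3);x,y,z=P.T
    b=P[(abs(x-495)<35)&(abs(y+360)<35)&(z>86)&(z<170)]
    lo,hi=np.nanpercentile(b,[2,98],axis=0);print(n,'bottle',len(b),lo,hi,(lo+hi)/2, 'cap',np.median(b[b[:,2]>145],0))
    h=P[(abs(x-436)<22)&(abs(y+332)<60)&(z>104)&(z<135)]
    print('bar',len(h),np.median(h,0),np.nanpercentile(h,[2,98],axis=0))
    v=cv2.fitLine(C(h[:,:2],np.float32),cv2.DIST_HUBER,0,.01,.01).ravel();print(v,np.degrees(np.arctan(v[0]/v[1])))
    l=C(P[(abs(x-490)<90)&(abs(y+322)<110)&(z>66)&(z<86)][:,:2],np.float32)
    print('lid',len(l),cv2.minAreaRect(l),'\n',cv2.boxPoints(cv2.minAreaRect(l)))
    p=C(P[(np.hypot(x-480,y+519)<60)&(z>8)&(z<30)][:,:2],np.float32);print('petri',cv2.minEnclosingCircle(p))
s=S['top'];print('pix',proj(s,[[455,-455,0],[525,-455,0],[545,-455,0],[395,-455,0]]),proj(S['scene'],[[455,-455,0],[525,-455,0],[495,-357,115]]))
```

```text
scene bottle 298 [ 482.7 -381.5   88.5] [ 512.4 -352.5  156.3] [ 497.5 -367.   122.4] cap [ 498.8 -365.7  153.1]
bar 124 [ 437.2 -340.1  114.8] [[ 429.1 -382.   106.7]
 [ 447.1 -294.8  119.4]]
[   0.1   -1.   437.  -341. ] -6.0332465
lid 1824 ((494.8863525390625, -330.47894287109375), (161.3011474609375, 185.9123992919922), 6.286768436431885) 
 [[ 404.5 -246.9]
 [ 424.9 -431.7]
 [ 585.2 -414. ]
 [ 564.9 -229.3]]
petri ((485.18218994140625, -524.186279296875), 49.42805862426758)
top bottle 152 [ 480.7 -375.2   87.2] [ 511.9 -342.9  159.6] [ 496.3 -359.   123.4] cap [ 498.1 -360.1  153.1]
bar 122 [ 436.5 -334.5  115. ] [[ 428.2 -378.6  108.1]
 [ 446.3 -292.8  123.4]]
[   0.1   -1.   436.3 -335.1] -6.898263
lid 2579 ((494.8607482910156, -328.1258239746094), (157.96434020996094, 180.37120056152344), 6.635266304016113) 
 [[ 406.  -247.7]
 [ 426.8 -426.8]
 [ 583.7 -408.6]
 [ 562.9 -229.4]]
petri ((478.5476379394531, -517.1732788085938), 55.1205940246582)
pix [[398.8 210.8]
 [398.1 189.3]
 [397.9 183.2]
 [399.4 229.5]] [[359.  277. ]
 [378.7 267.3]
 [351.2 220.5]]
```

Emit:
apply_moves:
  deltas: [2.51, 1.17, 0, 0, 0, 5.59, 0, 2.51, 1.17, 0, 0, 0, 5.59, 0, 2.51, 1.17, 0, 0, 0, 5.59, 0, 2.51, 1.17, 0, 0, 0, 5.59, 0, 2.51, 1.17, 0, 0, 0, 5.59, 0]
  force: 40

```text
clock: 1.6
ee_pos: [247.4, -477.5, 231.4]
orientation: [[0.756, 0.654, 0.0], [0.654, -0.756, -0.0], [-0.0, 0.0, -1.0]]
wrist_force: [-0.3, -0.2, 0.3]
width: 1.002
```

Emit:
apply_moves:
  deltas: [2.51, 1.17, 0, 0, 0, 5.59, 0, 2.51, 1.17, 0, 0, 0, 5.59, 0, 2.51, 1.17, 0, 0, 0, 5.59, 60, 2.51, 1.17, 0, 0, 0, 5.59, 60, 2.51, 1.17, 0, 0, 0, 5.59, 60]

```text
clock: 2.1
ee_pos: [373.0, -419.0, 231.3]
orientation: [[0.361, 0.933, 0.0], [0.933, -0.361, -0.0], [-0.0, 0.0, -1.0]]
wrist_force: [0.3, 0.9, 0.2]
width: 0.762
```

Emit:
apply_moves:
  deltas: [2.51, 1.17, 0, 0, 0, 5.59, 80, 2.51, 1.17, 0, 0, 0, 5.59, 80, 2.51, 1.17, 0, 0, 0, 5.59, 80, 2.51, 1.17, 0, 0, 0, 5.59, 80, 2.51, 1.17, 0, 0, 0, 5.59, 80]

```text
clock: 2.6
ee_pos: [498.5, -360.4, 231.3]
orientation: [[-0.118, 0.993, 0.0], [0.993, 0.118, -0.0], [-0.0, 0.0, -1.0]]
wrist_force: [-0.3, -0.0, -0.6]
width: 0.684
```

Emit:
apply_moves:
  deltas: [0, 0, 0, 0, 0, 0, 80, 0, 0, 0, 0, 0, 0, 80]

```text
clock: 2.8
ee_pos: [497.7, -360.7, 230.9]
orientation: [[-0.114, 0.993, -0.001], [0.993, 0.114, 0.0], [0.0, -0.001, -1.0]]
wrist_force: [0.3, -0.1, 0.1]
width: 0.687
```

Emit:
apply_moves:
  deltas: [0, 0, -2.5, 0, 0, 0, 80, 0, 0, -2.5, 0, 0, 0, 80, 0, 0, -2.5, 0, 0, 0, 80, 0, 0, -2.5, 0, 0, 0, 80, 0, 0, -2.5, 0, 0, 0, 80]

```text
clock: 3.3
ee_pos: [496.4, -361.7, 105.6]
orientation: [[-0.111, 0.994, 0.0], [0.994, 0.111, -0.0], [-0.0, 0.0, -1.0]]
wrist_force: [-0.2, 0.3, -0.3]
width: 0.683
```

Run:
```python
from h import *
s=snapshot('scene');a=cv2.resize(s['pixels'][150:300,260:460],(800,600));t=snapshot('top')['pixels'][150:250,300:430]
cv2.imwrite('pics/g1.png',np.vstack([cv2.resize(a,(400,300)),cv2.resize(t,(400,300))]))
print(observe())
```

```text
{'clock': 3.4, 'joints': array([-43.9,  24.5,  -3.2,  62.5,  -0. ,  39.7]), 'qd': array([ 0.3, -1.9,  4.5,  3.8,  0.1, -0.3]), 'effort': array([  0.2, -66.3,  31.7,  -1.4,   0. ,   0. ]), 'ee_pos': array([ 495.2, -360.4,  103.4]), 'orientation': array([[-0.1,  1. , -0. ],
       [ 1. ,  0.1,  0. ],
       [ 0. , -0. , -1. ]]), 'wrist_force': array([ 0.4, -0. , -0.5]), 'torque': array([ 0.1,  0. , -0. ]), 'width': 0.6883197485924988}
```

View pics/g1.png

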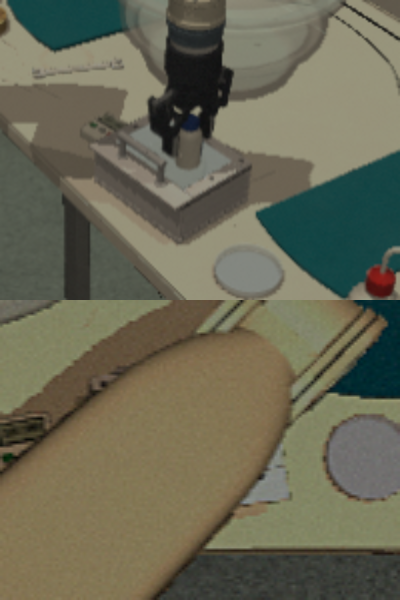

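Fingers straddle the bottle (scene crop ~190,135), and the top view is blocked by the arm. I'll close now.

Emit:
apply_moves:
  deltas: [0.15, 0, 0, 0, 0, 0, 255, 0, 0, 0, 0, 0, 0, 255, 0, 0, 0, 0, 0, 0, 255, 0, 0, 0, 0, 0, 0, 255, 0, 0, 0, 0, 0, 0, 255]
  force: 30

```text
clock: 3.9
ee_pos: [499.5, -361.7, 107.8]
orientation: [[-0.114, 0.993, 0.002], [0.993, 0.114, -0.002], [-0.002, 0.001, -1.0]]
wrist_force: [-0.7, -0.5, 7.0]
width: 0.41
```

Emit:
apply_moves:
  deltas: [0, 0, 0, 0, 0, 0, 255, 0, 0, 0.3, 0, 0, 0, 255, 0, 0, 0.7, 0, 0, 0, 255, 0, 0, 1, 0, 0, 0, 255, 0, 0, 1, 0, 0, 0, 255]

```text
clock: 4.4
ee_pos: [499.0, -361.0, 137.2]
orientation: [[-0.114, 0.993, 0.0], [0.993, 0.114, 0.0], [0.0, 0.0, -1.0]]
wrist_force: [-0.0, -0.5, -1.1]
width: 0.41
```

Emit:
apply_moves:
  deltas: [0.2, -1.0, 0.5, 0, 0, 0, 255, 0.7, -2, 0, 0, 0, 0, 255, 0.8, -2.2, 0, 0, 0, 0, 255, 0.8, -2.2, 0, 0, 0, 0, 255, 0.4, -1.4, 0, 0, 0, 0, 255]

```text
clock: 4.9
ee_pos: [528.4, -451.2, 141.2]
orientation: [[-0.114, 0.994, 0.0], [0.994, 0.114, -0.001], [-0.001, 0.0, -1.0]]
wrist_force: [-0.1, 0.3, -1.0]
width: 0.41
```

Run:
```python
from h import *
s=snapshot('scene')
cv2.imwrite('pics/g2.png',cv2.resize(s['pixels'][190:310,320:480],(800,600)))
P=cloud(s).reshape(-1,3);x,y,z=P.T
o=observe();print(o['ee_pos'],o['wrist_force'])
q=P[(abs(x-528)<30)&(abs(y+450)<30)&(z>40)&(z<180)]
for a in range(45,185,10):
    r=q[(q[:,2]>=a)&(q[:,2]<a+10)]
    if len(r): print(a,len(r),r.mean(0),r.min(0)[:2],r.max(0)[:2])
print(proj(s,[[528,-449,0]]))
# bystander check, free spots on bench
p=P[(abs(x-528)<22)&(abs(y+449)<22)&(z<20)];print(p[:,2].mean() if len(p) else None)
for m in mark_of('bottle_mid',s): print(m,depth_pt(s,m['uv']))
```

```text
[ 528.5 -452.8  140.8] [-1.6  0.5 -0.9]
45 1 [ 506.1 -420.3   51.6] [ 506.1 -420.3] [ 506.1 -420.3]
55 6 [ 509.5 -421.3   58. ] [ 501.  -421.8] [ 522.3 -420.8]
65 5 [ 506.  -421.7   71.5] [ 499.  -423.8] [ 514.8 -420.7]
75 2 [ 503.6 -420.6   76.4] [ 500.4 -421. ] [ 506.7 -420.2]
105 12 [ 521.7 -459.6  111.8] [ 510.9 -467.4] [ 535.8 -444.7]
115 39 [ 520.9 -461.7  119.9] [ 509.9 -470.3] [ 538.  -444.9]
125 38 [ 519.4 -461.   129.9] [ 509.4 -470.5] [ 545.1 -444.9]
135 32 [ 524.7 -465.8  140.7] [ 504.2 -470.1] [ 546.9 -455.6]
145 40 [ 522.9 -464.1  150.7] [ 498.6 -472.2] [ 552.1 -451.4]
155 59 [ 521.  -463.5  160.6] [ 499.  -470.4] [ 553.5 -449.2]
165 66 [ 526.9 -461.4  169.3] [ 498.9 -470.4] [ 554.3 -451. ]
175 29 [ 530.4 -459.6  177.4] [ 498.5 -468.8] [ 554.9 -443. ]
[[378.1 265.7]]
2.066524927264056
{'uv': [250.5, 162.6], 'conf': 0.52} [492.6 237.7   0.3]
{'uv': [386.6, 224.9], 'conf': 0.49} [ 524.8 -466.4  158.4]
{'uv': [398.5, 310.6], 'conf': 0.44} [ 432.8 -636.4   42.8]
```

View pics/g2.png

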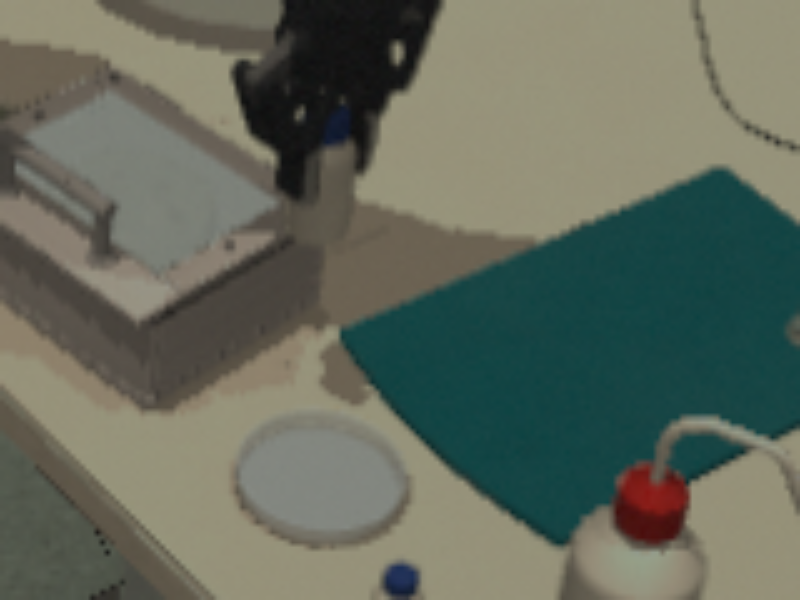

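Emit:
apply_moves:
  deltas: [0, 0, -2, 0, 0, 0, 255, 0, 0, -2.5, 0, 0, 0, 255, 0, 0, -2.5, 0, 0, 0, 255, 0, 0, -2, 0, 0, 0, 255, 0, 0, -1, 0, 0, 0, 255]

```text
clock: 5.5
ee_pos: [527.3, -448.0, 39.6]
orientation: [[-0.114, 0.993, -0.002], [0.993, 0.114, 0.002], [0.002, -0.001, -1.0]]
wrist_force: [-0.9, 0.4, -1.2]
width: 0.412
```

Emit:
apply_moves:
  deltas: [0, 0, -0.5, 0, 0, 0, 255, 0, 0, -0.2, 0, 0, 0, 255, 0, 0, 0, 0, 0, 0, 255]

```text
clock: 5.8
ee_pos: [528.3, -449.3, 35.0]
orientation: [[-0.114, 0.993, 0.001], [0.993, 0.114, -0.001], [-0.001, 0.001, -1.0]]
wrist_force: [0.2, 0.9, -0.9]
width: 0.415
```

Emit:
apply_moves:
  deltas: [0, 0, -0.1, 0, 0, 0, 255, 0, 0, -0.1, 0, 0, 0, 255, 0, 0, 0, 0, 0, 0, 255]

```text
clock: 6.1
ee_pos: [528.1, -449.1, 32.6]
orientation: [[-0.114, 0.993, 0.0], [0.993, 0.114, -0.0], [-0.0, 0.0, -1.0]]
wrist_force: [0.7, -0.2, -0.8]
width: 0.414
```

Emit:
apply_moves:
  deltas: [0, 0, -0.1, 0, 0, 0, 255, 0, 0, 0, 0, 0, 0, 255]

```text
clock: 6.3
ee_pos: [528.2, -449.2, 31.9]
orientation: [[-0.114, 0.993, 0.001], [0.993, 0.114, -0.001], [-0.001, 0.0, -1.0]]
wrist_force: [-0.8, 0.3, 3.8]
width: 0.409
```

Emit:
apply_moves:
  deltas: [0, 0, 0, 0, 0, 0, 130, 0, 0, 0, 0, 0, 0, 100, 0, 0, 0, 0, 0, 0, 60, 0, 0, 0, 0, 0, 0, 60, 0, 0, 0, 0, 0, 0, 60]

```text
clock: 6.8
ee_pos: [528.0, -449.0, 31.2]
orientation: [[-0.114, 0.993, -0.0], [0.993, 0.114, 0.0], [0.0, -0.0, -1.0]]
wrist_force: [0.8, -0.2, -0.3]
width: 0.762
```

Emit:
apply_moves:
  deltas: [0, 0, 1, 0, 0, 0, 60, 0, 0, 3, 0, 0, 0, 60, 0, 0, 4, 0, 0, 0, 60, 0, 0, 4, 0, 0, 0, 60, 0, 0, 4, 0, 0, 0, 60]

```text
clock: 7.3
ee_pos: [527.8, -448.8, 193.8]
orientation: [[-0.114, 0.993, 0.0], [0.993, 0.114, -0.0], [-0.001, 0.0, -1.0]]
wrist_force: [0.6, -2.3, 0.1]
width: 0.764
```

Run:
```python
from h import *
s=snapshot('scene')
cv2.imwrite('pics/g3.png',cv2.resize(s['pixels'][190:310,300:460],(800,600)))
P=cloud(s).reshape(-1,3);x,y,z=P.T
o=observe();print(o['ee_pos'],o['wrist_force'],o['width'])
q=P[(abs(x-528)<25)&(abs(y+450)<25)&(z>5)&(z<95)]
for a in range(5,95,10):
    r=q[(q[:,2]>=a)&(q[:,2]<a+10)]
    if len(r): print(a,len(r),r.mean(0))
h=P[(abs(x-436)<22)&(abs(y+332)<60)&(z>104)&(z<135)]
print('bar',len(h),np.median(h,0),(h.min(0)+h.max(0))/2)
print(mark_of('lid_handle',s)[:2])
```

```text
[ 529.  -450.1  201.4] [-0.7  0.4  5. ] 0.7673956465077524
5 29 [ 522.6 -458.     9.1]
15 43 [ 520.6 -457.1   19.3]
25 35 [ 521.8 -459.2   30.2]
35 38 [ 521.  -457.6   40.2]
45 38 [ 521.  -457.3   50.4]
55 52 [ 523.5 -454.9   59.9]
65 28 [ 526.2 -455.5   70.4]
75 43 [ 528.1 -450.5   78.9]
bar 125 [ 436.9 -340.7  114.7] [ 437.2 -337.6  111.9]
[{'uv': [328.6, 224.7], 'conf': 0.88}]
```

View pics/g3.png

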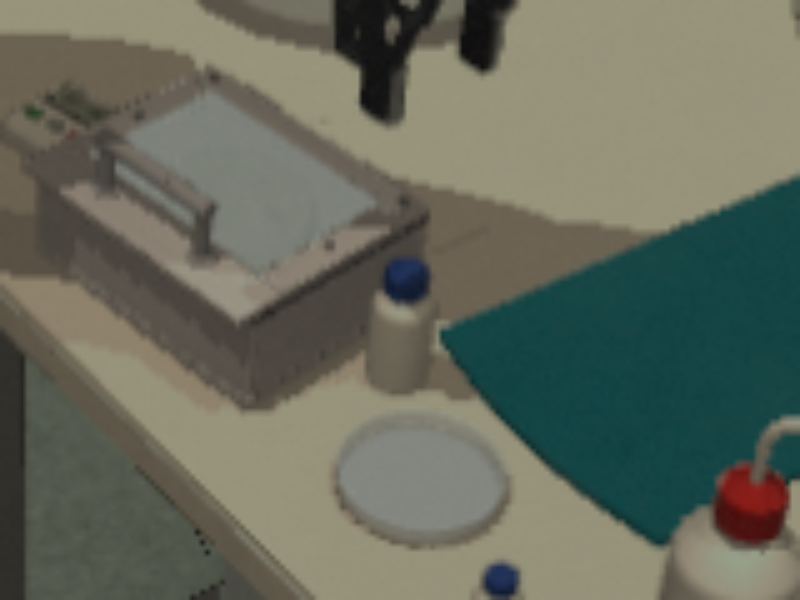

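Emit:
apply_moves:
  deltas: [-1.2, 1.4, 0, 0, 0, 0, 60, -2, 2.5, 0, 0, 0, 0, 60, -2, 2.5, 0, 0, 0, 0, 60, -2, 2.5, 0, 0, 0, 0, 60, -2, 2.5, 0, 0, 0, 0, 60]
  force: 100

```text
clock: 7.9
ee_pos: [435.0, -333.9, 191.5]
orientation: [[-0.114, 0.993, 0.0], [0.993, 0.114, -0.0], [-0.0, 0.0, -1.0]]
wrist_force: [-0.6, -0.6, 0.6]
width: 0.766
```

Emit:
apply_moves:
  deltas: [0, 0, -1, 0, 0, 0, 60, 0, 0, -2, 0, 0, 0, 60, 0, 0, -1, 0, 0, 0, 60, 0, 0, 0, 0, 0, 0, 60]

```text
clock: 8.3
ee_pos: [435.6, -334.8, 149.9]
orientation: [[-0.114, 0.993, -0.002], [0.993, 0.114, 0.002], [0.002, -0.002, -1.0]]
wrist_force: [-0.2, 0.0, 0.4]
width: 0.762
```

Run:
```python
from h import *
o=observe();print(o['ee_pos'],o['wrist_force'],o['width'])
s=snapshot('scene')
cv2.imwrite('pics/g4.png',cv2.resize(s['pixels'][170:290,270:430],(800,600)))
```

```text
[ 435.6 -334.8  149.9] [-0.2  0.   0.4] 0.7620987823108086
```

View pics/g4.png

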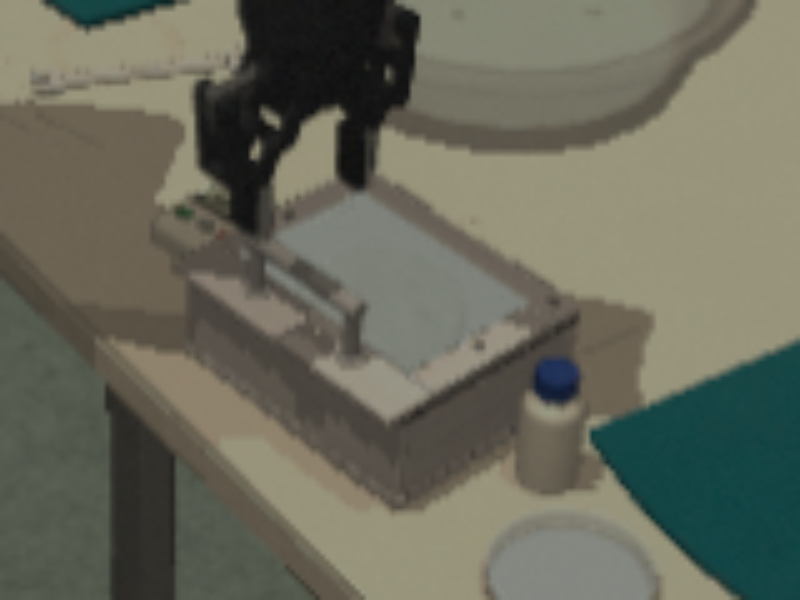

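The fingers are centred over the bar (crop 240–355, 200), and the bottle stands upright (550,430).

Emit:
apply_moves:
  deltas: [0.1, 0, -1.5, 0, 0, 0, 60, 0, 0, -2, 0, 0, 0, 60, 0, 0, -1.5, 0, 0, 0, 60, 0, 0, -0.7, 0, 0, 0, 60, 0, 0, 0, 0, 0, 0, 60]

```text
clock: 8.85
ee_pos: [437.0, -335.1, 94.0]
orientation: [[-0.114, 0.993, -0.001], [0.993, 0.114, 0.001], [0.001, -0.001, -1.0]]
wrist_force: [0.7, 0.7, -0.9]
width: 0.765
```

Emit:
apply_moves:
  deltas: [0, 0, 0, 0, 0, 0, 200, 0, 0, 0, 0, 0, 0, 200, 0, 0, 0, 0, 0, 0, 200, 0, 0, 0, 0, 0, 0, 200, 0, 0, 0, 0, 0, 0, 200]

```text
clock: 9.35
ee_pos: [437.1, -335.1, 94.6]
orientation: [[-0.114, 0.993, 0.0], [0.993, 0.114, -0.0], [-0.0, 0.0, -1.0]]
wrist_force: [-0.5, 0.7, -0.5]
width: 0.214
```

Emit:
apply_moves:
  deltas: [0, 0, 0, 0, 0, 0, 255, 0, 0, 0, 0, 0, 0, 255, 0, 0, 0, 0, 0, 0, 255, 0, 0, 0, 0, 0, 0, 255]

```text
clock: 9.75
ee_pos: [438.2, -334.9, 94.8]
orientation: [[-0.115, 0.993, 0.003], [0.993, 0.115, -0.0], [-0.0, 0.003, -1.0]]
wrist_force: [4.9, 2.2, 2.1]
width: 0.101
```

Emit:
apply_moves:
  deltas: [0.05, 0, 0.16, -0.08, 0.74, 0, 255, 0, 0, 0, 0, 0, 0, 255, 0.05, 0.01, 0.17, -0.08, 0.74, 0, 255, 0, 0, 0, 0, 0, 0, 255]
  force: 110

```text
clock: 10.15
ee_pos: [438.5, -334.9, 96.8]
orientation: [[-0.115, 0.993, -0.026], [0.993, 0.115, -0.002], [0.001, -0.026, -1.0]]
wrist_force: [4.7, -1.1, -7.4]
width: 0.098
```

Emit:
apply_moves:
  deltas: [0.05, 0, 0.17, -0.08, 0.74, 0, 255, 0, 0, 0, 0, 0, 0, 255]

```text
clock: 10.35
ee_pos: [438.9, -334.8, 98.6]
orientation: [[-0.115, 0.993, -0.039], [0.993, 0.115, -0.003], [0.001, -0.039, -0.999]]
wrist_force: [4.2, 0.3, -4.5]
width: 0.097
```

Emit:
apply_moves:
  deltas: [0.05, 0.01, 0.17, -0.08, 0.74, 0, 255, 0, 0, 0, 0, 0, 0, 255]

```text
clock: 10.55
ee_pos: [439.6, -334.8, 101.1]
orientation: [[-0.115, 0.992, -0.051], [0.993, 0.114, -0.005], [0.0, -0.051, -0.999]]
wrist_force: [4.0, 1.5, 0.9]
width: 0.094
```

Emit:
apply_moves:
  deltas: [0.05, 0, 0.17, -0.08, 0.74, 0, 255, 0, 0, 0, 0, 0, 0, 255]

```text
clock: 10.75
ee_pos: [440.3, -334.7, 103.3]
orientation: [[-0.115, 0.991, -0.063], [0.993, 0.114, -0.007], [0.0, -0.064, -0.998]]
wrist_force: [5.2, 3.2, 4.0]
width: 0.1
```

```bash
cat > lid.py <<'E'
from h import *
s=snapshot('scene')
P=cloud(s).reshape(-1,3)
ax=np.array([.9936,.1132]);ay=np.array([-.1132,.9936]);c=np.array([496,-328.])
r=P[:,:2]-c;u=r@ax;v=r@ay;z=P[:,2]
m=(abs(u)<68)&(abs(v)<85)&(z>66)&(z<105)
A=np.c_[u[m],np.ones(m.sum())];zz=z[m]
k=np.ones(len(zz),bool)
for _ in range(5):
    w=np.linalg.lstsq(A[k],zz[k],rcond=None)[0];e=abs(A@w-zz);k=e<4
print('lid angle',-np.arctan(w[0]),'n',k.sum(),'z front',w[1]-75*w[0],'z hinge',w[1]+70*w[0])
h=P[(abs(u+58)<22)&(abs(v)<48)&(z>107)&(z<145)];print('bar',len(h),np.median(h,0))
o=observe();print(o['ee_pos'],o['wrist_force'],o['torque'],o['width'])
cv2.imwrite('pics/l%d.png'%int(o['clock']*100),cv2.resize(s['pixels'][170:290,270:430],(800,600)))
E
python3 lid.py; ls pics
```

```text
lid angle 0.06434763141909002 n 1187 z front 85.94602789546407 z hinge 76.60272209285291
bar 182 [ 438.6 -346.2  124.2]
[ 440.3 -334.7  103.5] [4.7 3.4 3.9] [ 0.5 -1.   0. ] 0.09651663622857194
c1.png
c2.png
g1.png
g2.png
g3.png
g4.png
l1080.png
scene0.png
top0.png
```

Emit:
apply_moves:
  deltas: [0.05, 0, 0.16, -0.08, 0.74, 0, 255, 0, 0, 0, 0, 0, 0, 255, 0.05, 0.01, 0.17, -0.08, 0.74, 0, 255, 0, 0, 0, 0, 0, 0, 255]

```text
clock: 11.2
ee_pos: [441.0, -334.6, 106.1]
orientation: [[-0.115, 0.989, -0.09], [0.993, 0.114, -0.01], [0.001, -0.09, -0.996]]
wrist_force: [4.3, 0.4, -4.6]
width: 0.1
```

Emit:
apply_moves:
  deltas: [0.04, 0, 0.16, -0.08, 0.74, 0, 255, 0, 0, 0, 0, 0, 0, 255, 0.04, 0.01, 0.17, -0.08, 0.74, 0, 255, 0, 0, 0, 0, 0, 0, 255, 0, 0, 0, 0, 0, 0, 255]

```text
clock: 11.7
ee_pos: [441.9, -334.5, 109.2]
orientation: [[-0.114, 0.987, -0.115], [0.993, 0.114, -0.012], [0.001, -0.115, -0.993]]
wrist_force: [7.1, 1.5, -5.5]
width: 0.1
```

```bash
python3 lid.py; ls pics
```

```text
lid angle 0.10889748751142918 n 1158 z front 92.61041462965437 z hinge 76.75756480990296
bar 199 [ 439.9 -345.2  128. ]
[ 441.9 -334.5  109.2] [ 6.8  0.8 -5.2] [ 0.2 -1.6  0. ] 0.09970337038534917
c1.png
c2.png
g1.png
g2.png
g3.png
g4.png
l1080.png
l1175.png
scene0.png
top0.png
```

Emit:
apply_moves:
  deltas: [0.03, 0, 0.14, -0.05, 0.5, 0, 255, 0, 0, 0, 0, 0, 0, 255, 0.03, 0, 0.13, -0.05, 0.5, 0, 255, 0, 0, 0, 0, 0, 0, 255, 0, 0, 0, 0, 0, 0, 255]

```text
clock: 12.25
ee_pos: [442.7, -334.4, 111.7]
orientation: [[-0.115, 0.985, -0.131], [0.993, 0.114, -0.014], [0.001, -0.132, -0.991]]
wrist_force: [9.0, 1.5, -6.4]
width: 0.095
```

```bash
python3 lid.py; ls pics
```

```text
lid angle 0.1322261107061565 n 1137 z front 96.08002723294464 z hinge 76.79471681278362
bar 199 [ 441.7 -345.2  130.9]
[ 442.8 -334.3  111.7] [ 8.2  1.6 -6.4] [ 0.3 -1.9 -0. ] 0.09986369333391036
c1.png
c2.png
g1.png
g2.png
g3.png
g4.png
l1080.png
l1175.png
l1230.png
scene0.png
top0.png
```

Emit:
apply_moves:
  deltas: [0, 0, 0, 0, 0, 0, 255, 0, 0, 0, 0, 0, 0, 255, 0, 0, 0, 0, 0, 0, 255, 0, 0, 0, 0, 0, 0, 255, 0, 0, 0, 0, 0, 0, 255]

```text
clock: 12.8
ee_pos: [442.7, -334.4, 111.7]
orientation: [[-0.114, 0.985, -0.131], [0.993, 0.114, -0.014], [0.001, -0.132, -0.991]]
wrist_force: [7.7, 1.6, -5.9]
width: 0.1
```

```bash
python3 lid.py
```

```text
lid angle 0.13230219718599204 n 1149 z front 95.95361638920892 z hinge 76.65707815495317
bar 200 [ 441.4 -346.   129.4]
[ 442.8 -334.4  111.7] [ 8.2  1.1 -6.7] [ 0.3 -1.9  0. ] 0.09889022803566873
```

View pics/l1230.png

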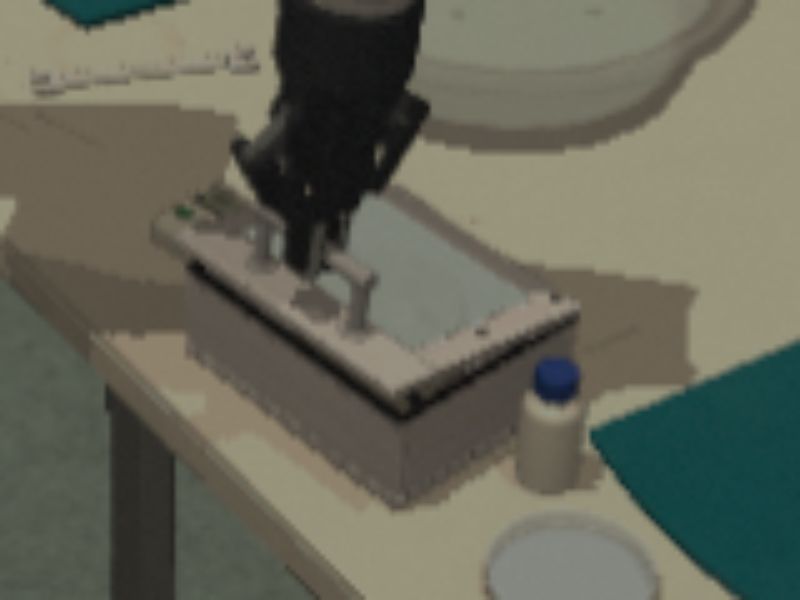

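The picture shows the lid held slightly open with the bar in the jaws (320,260), and the bottle upright at (550,430). The pose is stable, so I'm handing in.

```bash
python3 -c "
from rig import *
job_done()"
```

```text
the job is handed in; nothing more can be done
```

The bottle is off the lid and standing upright on the bench, between the chamber and the petri dish at about (528, -449) mm. The seal has let go, and I handed the job in at about 12.9 s with the arm still holding the lid slightly open.

- **Lid opening:** the last depth fit gave 0.132 rad, with the front edge about 20 mm up. The rise of the gripper gave 0.130 rad. The reading was unchanged after half a second of holding still.
- **Seal:** it was pulled in small steps and the lid never opened past the hold position. My force readings fell between steps, so I did not see the 14–20 N peak. The lid measured 0.064 rad partway through, just short of the 0.07 rad at which the seal is clear, and 0.13 rad now, well past it.
- **Forces:** the readings at the end of each move stayed at about 10 N or less.
- **Bottle and bystanders:** the last picture shows the bottle upright and the petri dish in place. The timer and tape roll were not measured again after the first look; the arm never came near the tape roll.
- **One mismatch:** the gripper opening on the 12 mm bar works out to about 8.5 mm. I put this down to a non-linear opening scale, since the lid followed the gripper without slipping.

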